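# Close the vice on a power-supply board and point out its blown capacitor

### The arm

A 6-joint arm with a two-finger parallel gripper is mounted at the origin on a cart in front of the work surface, level with it; the furniture and walls round the work are solid. World frame = base frame: x ahead of the robot, y to its left, z up, the work surface at z = 0. Lengths are in m, angles in rad, forces in N, time in s.
With the tool pointing down it reaches from about 0.425 to 0.95 m from the base axis. Payload 14.7 kg.
Tool frame: the origin (TCP) lies between the finger pads, 19 mm behind the fingertips; this is the grasp point; z points along the fingers, y is the line along which they close (so a half turn about z gives the same grasp; the last joint's range is limited). The gripper opens to 85 mm and grips with 20 to 120 N. Pads are 22 mm wide; open, the fingers measure 114 mm over their backs; the gripper's body (76 mm by 85 mm) begins 54 mm behind the grasp point. The pads swing forward as they close: fully open they stand 13 mm farther back than shut.
Start: joints at [-1.294, 0.48, 1.596, -0, 1.065, -0.047], TCP at [0.207, -0.616, 0.25] pointing down, gripper open.
Joint ranges: [-2.75, 2.75], [-0.82, 2.05], [0.23, 2.67], [-1.56, 4.7], [0.09, 2.69], [-2.92, 2.92]. Speed limits (rad/s): [1.89, 1.89, 2.39, 3.01, 3.01, 3.01].

### API

Orientations are given as a unit quaternion [x, y, z, w].
In Python, from workcell import telemetry, imaging, env gives the robot as it stands. The module is installed in compiled form; this text tells all that it offers.
- The arm moves only by the shell command python3 -m creep 'ROWS'. ROWS is a JSON object of lists of equal length, an entry for each row: "grip": the opening, from 0 (shut) to 1 (fully open); "offset": the shift along the tool's x, y, z in units of 30 mm (1.0 is 30 mm), a list of three; "rotation": the turn, a rotation vector about the tool's x, y, z in degrees, a list of three. In form: {"grip": [grip, ...], "offset": [[dx, dy, dz], ...], "rotation": [[wx, wy, wz], ...]}. A call has 1 to 20 rows; each row shifts and turns the commanded pose from where the row before left it, along the tool's axes as they then stand; what a row does not reach is not made up. A row lasts 1/12 s, in which the tool goes at most 41.7 mm and 7.16 degrees, less where a joint would pass 70% of its speed; a pose out of reach is approached as far as the arm can. A call is refused whole if a number of a shift passes 1 or a number of a turn 7.16, either way. A call with a gripper value outside its range is refused whole. The fingers move at their own pace and stop on an object; the grip force is fixed at half the most. Time passes only in rows, so rows that do not move let the fingers close. It gives the time, the measured TCP pose, the force, the opening and the grip force at its end, in the units of the state.
- telemetry.read_state(): the state, without advancing time (a new reading comes with each control period).
- imaging.snapshot(name): name is "scene" or "side" or "wrist"; returns a dict with "pixels" (420x560x3 uint8, red, green, blue), "depth" (420x560 float32, m along the optical axis (not along the pixel's ray), 0 where there is no reading), "K" (3x3 intrinsics, pixels), "position" and "attitude" of the camera in the world. Camera axes: x right, y down, z forward; pixel columns grow to the right and rows downward; lengths in m; the calibration is good to about 2 mm. A picture is of the moment at which its call begins.
- env.close_job(): hands the job in; it is judged then, once.
The state is a dict: "time": time; "joints": joint angles; "joint_vel": joint speeds; "joint_efforts": joint torques, N m; "eef_pos": TCP position; "ee_rot": TCP orientation; "wrist_force": force on the tool from outside, world axes, zero at the start; "wrist_torque": the same for the moment, N m; "grip_width": opening from 0.0 (shut) to 1.0 (fully open); "grip_force": force on a finger pad.
Only numpy, scipy, OpenCV 4.12 (cv2) and the standard library are available. Lean on these libraries where they do the work, as an engineer would, in place of code of your own. Each camera call takes 0.05 s, during which the arm holds its last target. There are 200 camera calls.

### The job

The small power-supply board lies loose in the bench vice: with a fingertip push the vice's sliding jaw up against it until the board sits square and snug between both jaws. Then point straight down at the blown capacitor, the one with the swollen rust-brown top, fingertips just above it without touching, keep still there for three seconds and finish still pointing, so that I can mark it. Do not touch the board itself, lift nothing, and leave everything else on the bench where it is.

Things in the scene. Friction and masses are not known exactly. Their poses are not given: they have to be found in the camera images.
- vice: Alloy board vice with two blue jaws, 85 x 203 mm, fixed to the bench. Origin on the bench, z up; x along the jaws (80 mm long, 32 mm high), y from the knob to the fixed jaw, whose pad faces -y at y = +51.5 mm. Knob-end plate: y = -72 to -85, 27 mm high. Guide rods along y at x = +-26 (tops 21 mm above the bench) and a spindle with spring at x = 0 (top 23 mm) run behind the sliding jaw.
- vice_jaw (a joint): Opening of the sliding jaw, m, 0 to 0.045: grows as the jaw moves to the knob (vice -y). Gap between the jaws' rubber pads (22 to 32 mm above the bench) = 46 mm + this value: it reads 0.0048 when the 50.8 mm board is held by both. Starts at 0.016 to 0.022. Slides either way against about 1.5 N of friction and stays where left; the spring does not push it.
- jaw_back (a point): Middle of the top edge of the sliding jaw's rear face (blue, flat, upright, 80 mm along vice x, looks to the knob, vice -y), 32 mm above the bench; moves with the jaw. The face is free to push on from 24 mm above the bench upwards; 37 to 44 mm of clear space lie between it and the end plate at the start.
- psu_board: Loose green power-supply board, 101.6 mm (its x, along the jaws) by 50.8 mm (its y, across), about 140 g, parts upward. It lies on the vice's two rods, nearly parallel to the jaws and 1 to 8 mm short of the fixed jaw. Origin: centre of its underside (solder tails), 21 mm above the bench; the board is 2 to 3.8 mm above the origin, the tallest part ends 28 mm above it.
- blown_cap_top (a point): Top of the blown capacitor: the swollen, rust-brown one at the end of a row of three upright capacitors (14 mm across, dark-blue sleeves, 17 mm apart along the board's y; the other two have flat silver tops). At x = -30, y = +17, z = +27.2 mm in the board's frame, 48 mm above the bench.
- red_screwdriver: Bystander: precision screwdriver with a red handle, 144 mm long, 12 mm thick, lying beside the vice. Origin: centre of its underside.
- cutters: Bystander: side cutters with red handles, 47 x 130 x 14 mm, lying beside the vice. Origin: centre of the underside.
- flux: Bystander: amber flux syringe, 114 mm long, 20 mm high, lying beside the vice. Origin: centre of the underside.
- meter: Bystander: yellow multimeter, 136 x 76 x 43 mm, to the left of the vice. Origin: centre of the underside.
- spool: Bystander: blue reel of solder, 60 x 82 x 40 mm, at the back left. Origin: centre of the underside.
- tin_tray: Bystander: round tin lid with screws, 80 mm across, 12 mm high, behind the vice. Origin: centre of the underside.
Things that resemble listed ones, but are neither listed nor needed, are in the scene too. What is shaped like the vice but orange is not meant.

How it is judged:
On the way, in this order (a step that is already met when the one before it is completed fails the run):
1. the sliding jaw has been pushed home: the board sits square between both jaws (value of joint vice_jaw between 0.003 and 0.0066 m and angle between the y axis of psu_board and the y axis of vice, either way round below 0.035 rad and y of psu_board in the frame of vice between 0.024 and 0.0282 m and z of psu_board in the frame of vice between 0.018 and 0.025 m and angle between psu_board's own z axis and vertical below 0.06 rad), for 0.2 s.
2. the tool points straight down at the blown capacitor from just above, touching nothing, for 2 seconds (horizontal distance between the grasp point and blown_cap_top below 0.008 m and z of the grasp point in the frame of blown_cap_top between 0.004 and 0.05 m and angle between the grasp point's own z axis and vertical above 2.79 rad and contact force between each of the arm, the fingers and anything else below 0.2 N), for 2 s.
At the end, for the whole second after the job is handed in: Board flat and square (2 degrees) between the jaws, jaw joint 3 to 6.6 mm; robot touches nothing and still points at the blown capacitor: tool point within 8 mm sideways of its top and at most 50 mm above it (fingertips reach about 19 mm past the tool point), within 20 degrees of straight down (all of step 1 and all of step 2).
It fails at once if the board is touched by the robot (contact force between any of the fingers, the arm and psu_board above 0.3 N).
It fails at once if the board is lifted off the rods or tipped (z of psu_board in the frame of vice above 0.03 m or angle between psu_board's own z axis and vertical above 0.15 rad).
It fails at once if a bystander (tool, syringe, meter, reel or tray) is moved more than 20 mm (distance of any of red_screwdriver, cutters, flux, meter, spool, tin_tray from where it was at the start of the episode above 0.02 m).
It also fails if it takes over 38 s, if anything falls off the work surface, if the arm or the gripper's body presses on something with over 40 N, if the wrist force passes 120 N, or if a joint passes its speed limit or range.

## Working session

There is one attempt and no reset: what is moved stays moved. The work goes in short steps, Python scripts to look and compute and a shell command to move; the robot and the scene stay as the last step left them, time stands still between calls to the robot, and variables do not carry over. Pictures are saved under pics/ and viewed, at most 10 in all, crops included, and the job is handed in when it is done.

```bash
mkdir -p pics; cat > h.py <<'E'
import numpy as np, cv2
from scipy.spatial.transform import Rotation as R
from workcell import telemetry, imaging, env
def snap(n):
    s=imaging.snapshot(n); a=np.array(s["attitude"],float)
    s["R"]=a if a.shape==(3,3) else R.from_quat(a).as_matrix(); s["p"]=np.array(s["position"]); return s
def plane(s,u,v,z):
    d=s["R"]@np.linalg.inv(s["K"])@np.array([u,v,1.]); return s["p"]+d*(z-s["p"][2])/d[2]
def cloud(s):
    h,w=s["depth"].shape; v,u=np.mgrid[:h,:w]
    c=np.stack([u,v,np.ones_like(u)],-1)@np.linalg.inv(s["K"]).T*s["depth"][...,None]
    return c@s["R"].T+s["p"]
def save(im,f): cv2.imwrite("pics/"+f,cv2.cvtColor(im,cv2.COLOR_RGB2BGR))
E
python3 - <<'E'
from h import *
for n in ("scene","side"):
    s=snap(n); save(s["pixels"],n+"0.png"); print(n,s["p"],s["R"].round(2).tolist(),s["K"][0,0])
    np.savez(n+"0.npz",**{k:s[k] for k in("pixels","depth","K","p","R")})
print(telemetry.read_state())
E
```

```text
scene [ 0.24579097 -0.4305456   0.67828209] [[0.9, -0.28, 0.33], [-0.43, -0.59, 0.68], [0.01, -0.76, -0.65]] 416.4928242288753
side [ 0.31183107 -0.40942576  0.60536671] [[0.91, -0.28, 0.32], [-0.42, -0.56, 0.71], [-0.02, -0.78, -0.62]] 399.2785396208023
{'time': 0.1, 'joints': array([-1.29359148e+00,  4.80759409e-01,  1.59680383e+00, -3.82555747e-05,
        1.06509649e+00, -4.65738648e-02]), 'joint_vel': array([-1.10976132e-03, -3.90560810e-04, -1.54518802e-05, -1.33928476e-04,
       -1.10120048e-03,  1.96212784e-04]), 'joint_efforts': array([ 1.30342283e-03, -9.52258801e+01, -4.31040645e+01, -2.22820195e-04,
        5.29378609e-03,  8.43543330e-05]), 'eef_pos': array([ 0.20672888, -0.61588666,  0.24944548]), 'ee_rot': array([ 9.86922877e-01,  1.61192276e-01, -7.80065279e-05, -5.28069509e-04]), 'wrist_force': array([ 0.49823999, -0.04355311,  0.15178749]), 'wrist_torque': array([ 0.01648433, -0.01137132,  0.02158049]), 'grip_force': 0.0, 'grip_width': 1.0015510116064832}
```

View pics/scene0.png

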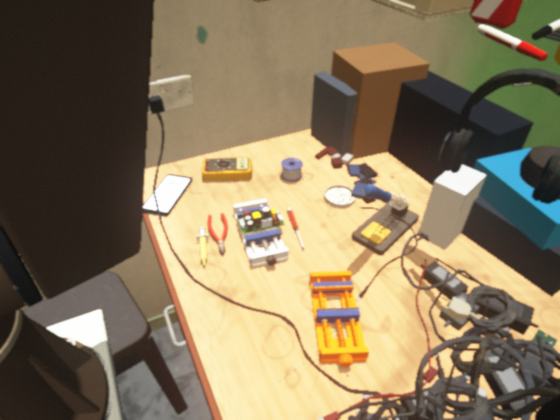

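View pics/side0.png

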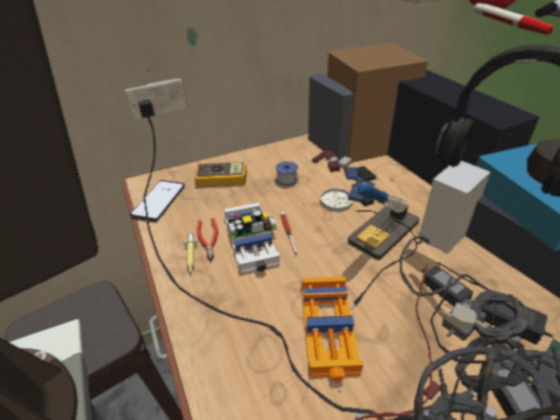

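The grey vice with the green board is at scene px (260,232), and the orange lookalike at (338,315). The knob faces the camera, at (268,258). Next is a close crop plus positions from depth.

```bash
python3 - <<'E'
from h import *
for n,(a,b,c,d) in (("scene",(190,310,190,275)),("side",(180,310,195,280))):
    s=dict(np.load(n+"0.npz")); P=cloud(s)
    im=cv2.resize(s["pixels"][c:d,a:b],None,fx=6,fy=6,interpolation=cv2.INTER_CUBIC); save(im,n+"c.png")
    roi=np.zeros(P.shape[:2],bool); roi[c:d,a:b]=1
    hsv=cv2.cvtColor(s["pixels"],cv2.COLOR_RGB2HSV)
    tab=P[c:d,a:b,2]; print(n,"zpct",np.percentile(tab,[1,10,30,50,90,99]).round(3))
    m=(roi&(hsv[...,0]>105)&(hsv[...,0]<130)&(hsv[...,1]>100)).astype(np.uint8)
    k,l,st,ce=cv2.connectedComponentsWithStats(m)
    for i in range(1,k):
        if st[i,4]>15:
            q=P[l==i]; print(st[i],q.mean(0).round(3),q.min(0).round(3),q.max(0).round(3))
    for nm,u,v in (("vice",262,235),):
        print(P[v,u])
E
```

```text
scene zpct [-0.002 -0.001  0.     0.001  0.029  0.047]
[0.50127709 0.1783762  0.03518125]
side zpct [-0.002 -0.001  0.     0.001  0.029  0.047]
[236 235  35  14 223] [0.505 0.179 0.03 ] [0.469 0.17  0.015] [0.543 0.191 0.036]
[0.5277968  0.18227643 0.03430175]
```

View pics/scenec.png

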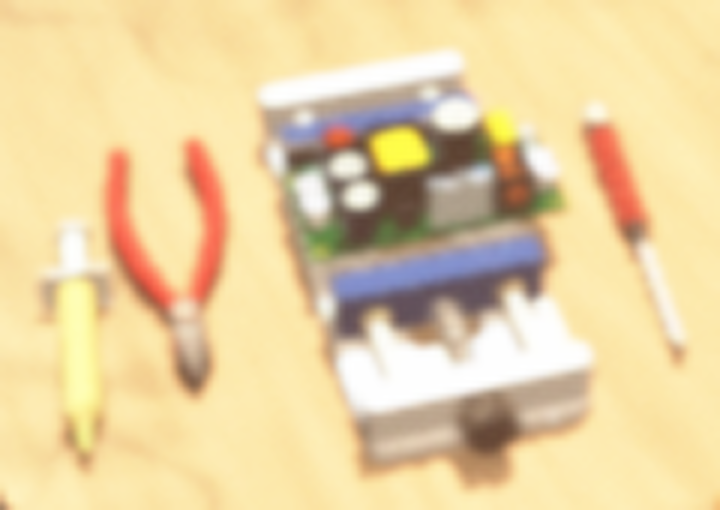

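View pics/sidec.png

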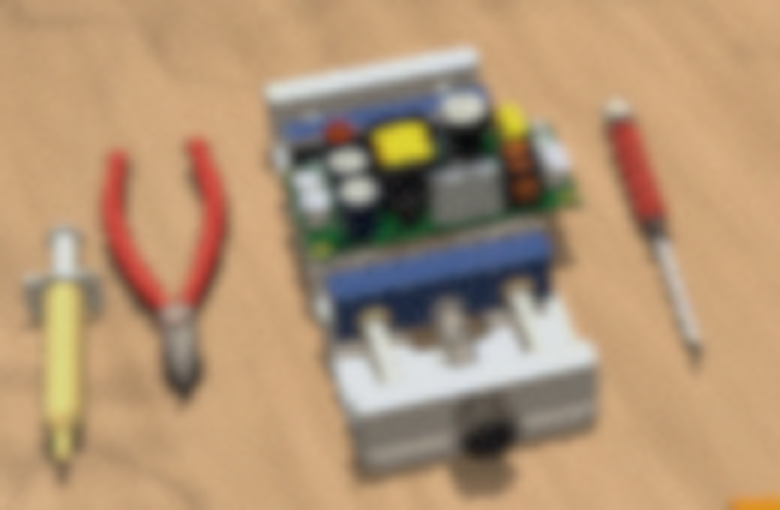

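Choice: red-brown-topped cap at side px (237,217), the far-left end of the row of three. The other red/orange tops, at (266,220–226), are film parts. Now the vice frame, jaw and cap.

```bash
python3 - <<'E'
from h import *
for n in ("scene","side"):
    s=dict(np.load(n+"0.npz")); P=cloud(s); hsv=cv2.cvtColor(s["pixels"],cv2.COLOR_RGB2HSV)
    roi=np.zeros(P.shape[:2],bool); roi[195:275,222:292]=1
    H,S,V=hsv[...,0],hsv[...,1],hsv[...,2]
    def rep(nm,m,zpl=None,show=True):
        k,l,st,_=cv2.connectedComponentsWithStats(m.astype(np.uint8))
        for i in range(1,k):
            if st[i,4]<12: continue
            vv,uu=np.where(l==i)
            Q=np.array([plane(s,u,v,zpl) for u,v in zip(uu,vv)])[:,:2] if zpl is not None else P[l==i][:,:2]
            (c,wh,a)=cv2.minAreaRect((Q*1000).astype(np.float32))
            d=np.linalg.eigh(np.cov(Q.T))[1][:,1]; d*=np.sign(d[0])
            print(n,nm,st[i].tolist(),"z",np.median(P[l==i][:,2]).round(4),"rect",np.round(c,1),np.round(wh,1),round(a,1),"pca",np.degrees(np.arctan2(d[1],d[0])).round(2),Q.mean(0).round(4))
    blue=roi&(H>100)&(H<135)&(S>70)
    rep("bluetop",blue&(V>130),.032)
    rep("endplate",roi&(S<60)&(V>150)&(abs(P[...,2]-.027)<.003)&(P[...,1]<.165),.027)
    rep("bodyall",roi&(P[...,2]>.006))
    rep("boardgreen",roi&(H>40)&(H<85)&(S>80),.0248)
    red=roi&((H<8)|(H>172))&(S>120)&(np.arange(560)[None]<250)
    rep("redcap",red,.048)
E
```

```text
scene bluetop [246, 231, 33, 8, 96] z 0.0329 rect [503.9 182.7] [ 9.2 73.2] 80.8 pca -9.21 [0.5034 0.1828]
scene endplate [250, 247, 39, 13, 185] z 0.0278 rect [497.1 133.5] [22.6 83.3] 82.4 pca -8.47 [0.4953 0.1301]
scene bodyall [233, 199, 56, 67, 2466] z 0.0272 rect [420.4 -70.7] [791.9 113.3] 72.3 pca 72.53 [0.5052 0.1948]
scene bodyall [286, 207, 6, 14, 45] z 0.0107 rect [430.8 -85.1] [783.7  10.2] 62.6 pca 62.18 [0.5963 0.2309]
scene bodyall [222, 213, 6, 41, 146] z 0.0127 rect [345.9 -58.9] [769.5  17.8] 73.6 pca 73.68 [0.4315 0.2323]
scene boardgreen [241, 228, 6, 3, 12] z 0.0246 rect [475.3 224.1] [ 6.6 11.4] 64.7 pca -8.76 [0.4761 0.2237]
scene redcap [222, 214, 5, 26, 67] z 0.0135 rect [431.8 228.3] [81.4  8.9] 70.3 pca 71.25 [0.4318 0.2277]
side bluetop [235, 234, 36, 10, 121] z 0.033 rect [506.5 183.5] [10.6 76.1] 81.0 pca -8.89 [0.5058 0.1835]
side endplate [238, 252, 41, 12, 184] z 0.0282 rect [497.  130.3] [13.1 82.9] 80.8 pca -9.19 [0.4967 0.1304]
side bodyall [224, 203, 56, 70, 2657] z 0.0275 rect [450.8 -58.5] [747.1 108. ] 76.6 pca 77.04 [0.5071 0.1943]
side bodyall [280, 211, 12, 32, 135] z 0.0105 rect [599.2 211.9] [106.9  12.4] 78.1 pca 77.29 [0.5998 0.2183]
side boardgreen [267, 226, 7, 4, 14] z 0.025 rect [557.7 204.4] [16.1  8. ] 20.4 pca 14.0 [0.5573 0.2048]
side boardgreen [241, 230, 11, 6, 42] z 0.0258 rect [503.5 213.7] [17.  20.2] 50.6 pca -17.74 [0.5031 0.2149]
side boardgreen [231, 232, 8, 5, 24] z 0.0263 rect [478.4 219.9] [13.7 12.3] 11.9 pca -28.38 [0.4792 0.2205]
```

```bash
python3 - <<'E'
from h import *
for n in ("scene","side"):
    s=dict(np.load(n+"0.npz")); P=cloud(s); m=(P[...,2]>.08)&(s["depth"]>.1)&(P[...,0]<.8)&(P[...,0]>.05)&(P[...,1]<.45)
    if m.any():
        for x in np.arange(.1,.8,.1):
            q=P[m&(abs(P[...,0]-x)<.05)]
            if len(q): print(n,round(x,2),len(q),q.min(0).round(2),q.max(0).round(2))
E
python3 -m creep '{"grip":[0,0,0,0,0,0,0,0,0,0,0,0],"offset":[[0.96,-0.75,0],[0.96,-0.75,0],[0.96,-0.75,0],[0.96,-0.75,0],[0.96,-0.75,0],[0.96,-0.75,0],[0.96,-0.75,0],[0.96,-0.75,0],[0.96,-0.75,0],[0.96,-0.75,0],[0.96,-0.75,0],[0.96,-0.75,0]],"rotation":[[0,0,0],[0,0,0],[0,0,0],[0,0,0],[0,0,0],[0,0,0],[0,0,0],[0,0,0],[0,0,0],[0,0,0],[0,0,0],[0,0,0]]}'
```

```text
scene 0.1 8318 [ 0.05 -0.1   0.08] [0.15 0.07 0.42]
scene 0.2 28938 [ 0.15 -0.19  0.26] [0.25 0.   0.63]
scene 0.3 10312 [ 0.25 -0.18  0.29] [ 0.29 -0.01  0.62]
scene 0.5 31 [ 0.53 -0.29  0.08] [ 0.55 -0.28  0.09]
scene 0.6 22 [0.6  0.4  0.45] [0.62 0.42 0.45]
scene 0.7 442 [ 0.67 -0.36  0.08] [0.75 0.09 0.19]
side 0.1 1723 [ 0.08 -0.05  0.08] [0.15 0.05 0.28]
side 0.2 9873 [ 0.15 -0.12  0.25] [0.25 0.01 0.51]
side 0.3 9363 [ 0.25 -0.15  0.28] [0.29 0.01 0.56]
side 0.7 364 [0.67 0.05 0.11] [0.75 0.09 0.19]
time: 1.1
eef_pos: [0.4491, -0.2486, 0.2499]
ee_rot: [0.987, 0.161, -0.0, -0.0]
wrist_force: [0.5, -0.8, -0.3]
grip_width: 0.0
grip_force: 0.0
```

```bash

python3 -m creep '{"grip":[0,0,0,0,0,0,0,0,0,0,0,0,0],"offset":[[0.457,-0.945,0],[0.457,-0.945,0],[0.457,-0.945,0],[0.457,-0.945,0],[0.457,-0.945,0],[0.457,-0.945,0],[0.457,-0.945,0],[0.457,-0.945,0],[0.457,-0.945,0],[0.457,-0.945,0],[0.457,-0.945,0],[0.457,-0.945,0],[0.457,-0.945,0]],"rotation":[[0,0,0],[0,0,0],[0,0,0],[0,0,0],[0,0,0],[0,0,0],[0,0,0],[0,0,0],[0,0,0],[0,0,0],[0,0,0],[0,0,0],[0,0,0]]}'
python3 -m creep '{"grip":[0,0,0,0,0,0,0,0,0,0],"offset":[[0,0,0],[0,0,0],[0,0,0],[0,0,0],[0,0,0],[0,0,0],[0,0,0],[0,0,0],[0,0,0],[0,0,0]],"rotation":[[0,0,-6.94],[0,0,-6.94],[0,0,-6.94],[0,0,-6.94],[0,0,-6.94],[0,0,-6.94],[0,0,-6.94],[0,0,-6.94],[0,0,-6.94],[0,0,0]]}'
python3 - <<'E'
from h import *
st=telemetry.read_state(); print(st["eef_pos"],R.from_quat(st["ee_rot"]).as_matrix().round(3).tolist(),st["joints"].round(2))
s=snap("wrist"); save(s["pixels"],"w1.png"); np.savez("w1.npz",**{k:s[k] for k in("pixels","depth","K","p","R")}); print(s["p"],s["R"].round(2).tolist())
E
```

```text
time: 2.18
eef_pos: [0.5, 0.1574, 0.2499]
ee_rot: [0.987, 0.161, -0.0, 0.0]
wrist_force: [0.9, -0.3, -0.5]
grip_width: -0.001
grip_force: 0.0
time: 3.02
eef_pos: [0.5001, 0.1558, 0.2498]
ee_rot: [0.758, 0.652, -0.0, -0.0]
wrist_force: [-0.0, 1.2, -0.3]
grip_width: -0.002
grip_force: 0.0
[0.50008572 0.15577771 0.24977552] [[0.15, 0.989, -0.001], [0.989, -0.15, -0.0], [-0.0, -0.0, -1.0]] [ 0.24  0.31  1.88 -0.    0.95  0.39]
[0.51182007 0.23618876 0.37409868] [[0.99, -0.14, -0.05], [-0.15, -0.94, -0.31], [-0.0, 0.31, -0.95]]
```

View pics/w1.png

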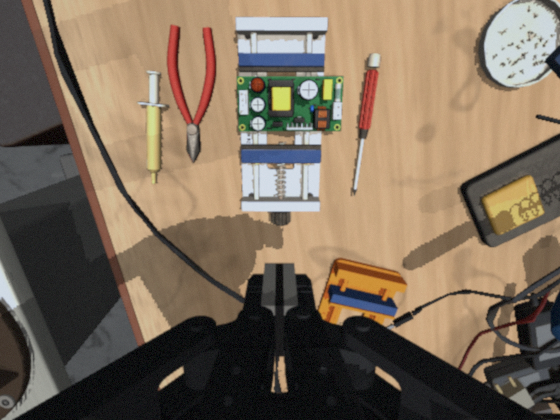

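Wrist view: cap with rust top at (258,85), its flat silver neighbours at (258,104) and (258,124), sliding jaw band at rows 148–162, knob end plate at rows 190–210. Measuring from here.

```bash
cat > meas.py <<'E'
from h import *
def meas(s):
    P=cloud(s); hsv=cv2.cvtColor(s["pixels"],cv2.COLOR_RGB2HSV); H,S,V=[hsv[...,i].astype(int) for i in range(3)]
    near=(np.hypot(P[...,0]-.51,P[...,1]-.21)<.14)
    def comps(m,z,amin,nm):
        k,l,st,ce=cv2.connectedComponentsWithStats(m.astype(np.uint8))
        for i in range(1,k):
            if st[i,4]<amin: continue
            vv,uu=np.where(l==i); Q=np.array([plane(s,u,v,z)[:2] for u,v in zip(uu,vv)])*1000
            c,wh,a=cv2.minAreaRect(Q.astype(np.float32)); print(nm,st[i].tolist(),"zmed",np.median(P[l==i][:,2]).round(4),"c",np.round(c,1),"wh",np.round(wh,1),"a",round(a,1))
    comps(near&(H>100)&(H<130)&(S>110)&(P[...,2]>.027)&(P[...,2]<.037),.032,150,"blue")
    comps(near&(S<70)&(V>120)&(abs(P[...,2]-.027)<.004)&(P[...,1]<.17),.027,150,"endplate")
    g=near&(abs(P[...,2]-.0248)<.004)&(H>40)&(H<90)&(S>60)
    g=cv2.morphologyEx(g.astype(np.uint8),cv2.MORPH_CLOSE,np.ones((9,9)));comps(g,.0248,200,"board")
    comps(near&(P[...,2]>.04)&((H<12)|(H>170))&(S>110),.048,25,"cap")
    comps(near&(P[...,2]>.04)&(S<50)&(V>140),.048,25,"silver")
E
python3 - <<'E'
from meas import *
meas(dict(np.load("w1.npz")))
E
```

```text
blue [239, 54, 85, 12, 1004] zmed 0.0323 c [518.8 271.4] wh [ 9.3 77.2] a 81.4
blue [242, 151, 78, 12, 881] zmed 0.0326 c [505.3 183.7] wh [11.  77.1] a 81.4
endplate [241, 200, 79, 12, 804] zmed 0.028 c [496.8 131.5] wh [11.9 82.9] a 82.4
board [237, 76, 106, 55, 2762] zmed 0.0253 c [521.  232.1] wh [ 50.  101.2] a 81.4
cap [251, 78, 13, 14, 149] zmed 0.0473 c [494.3 252.7] wh [10.9 10.8] a 81.4
cap [318, 109, 9, 9, 58] zmed 0.0427 c [549.  219.8] wh [7.  7.5] a 81.4
cap [318, 120, 9, 8, 63] zmed 0.0426 c [547.9 210.5] wh [6.3 7.5] a 81.4
silver [300, 80, 18, 19, 269] zmed 0.0494 c [539.3 242.1] wh [15.2 15.3] a 82.5
silver [251, 98, 13, 14, 140] zmed 0.0453 c [491.4 236. ] wh [11.3 10.9] a 80.6
silver [251, 117, 14, 13, 136] zmed 0.0454 c [489.3 219.6] wh [11.  11.5] a 36.6
silver [287, 124, 25, 6, 83] zmed 0.047 c [526.6 211. ] wh [ 4.5 22.3] a 81.4
```

Vice yaw -8.6° with origin (0.5085, 0.2091), jaw opening about 19.5 mm, board about 1.5 mm short of the fixed jaw. The sizes agree with those given. Descending into the gap behind the jaw.

```bash

python3 -m creep '{"grip":[0,0,0,0,0,0,0,0,0,0,0],"offset":[[0.08,0,0.8],[0,0,0.8],[0,0,0.8],[0,0,0.8],[0,0,0.8],[0,0,0.8],[0,0,0.8],[0,0,0.6],[0,0,0.4],[0,0,0.2],[0,0,0]],"rotation":[[0,0,0],[0,0,0],[0,0,0],[0,0,0],[0,0,0],[0,0,0],[0,0,0],[0,0,0],[0,0,0],[0,0,0],[0,0,0]]}'
python3 - <<'E'
from h import *
s=snap("side"); im=s["pixels"][195:295,170:310]; save(cv2.resize(im,None,fx=5,fy=5,interpolation=2),"s2.png")
E
```

```text
time: 3.98
eef_pos: [0.4999, 0.158, 0.0449]
ee_rot: [0.761, 0.648, -0.001, -0.0]
wrist_force: [-0.6, -0.6, 0.3]
grip_width: 0.002
grip_force: 0.0
```

View pics/s2.png

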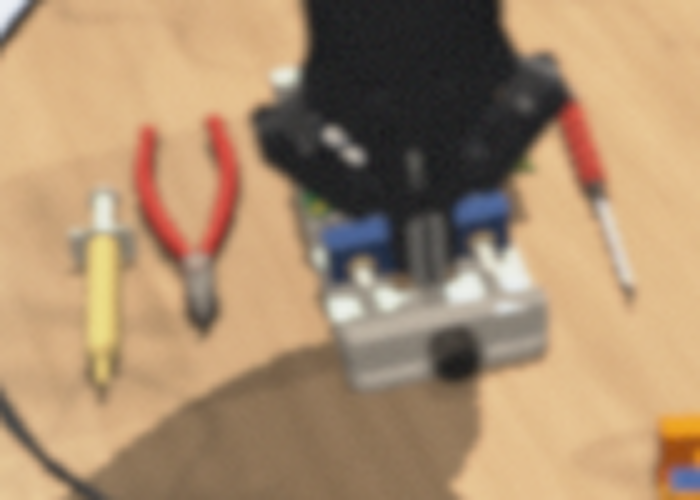

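The fingertips (at about (425,250) in the crop) stand in the gap behind the jaw, between jaw and end plate. Pushing in stages.

```bash

python3 -m creep '{"grip":[0,0,0,0,0,0,0,0],"offset":[[0.1,0,-0.02],[0.1,0,0],[0.1,0,0],[0.06,0,0],[0.06,0,0],[0.06,0,0],[0,0,0],[0,0,0]],"rotation":[[0,0,0],[0,0,0],[0,0,0],[0,0,0],[0,0,0],[0,0,0],[0,0,0],[0,0,0]]}'
python3 -m creep '{"grip":[0,0,0,0,0,0],"offset":[[0.06,0,0],[0.06,0,0],[0.06,0,0],[0.06,0,0],[0,0,0],[0,0,0]],"rotation":[[0,0,0],[0,0,0],[0,0,0],[0,0,0],[0,0,0],[0,0,0]]}'
python3 - <<'E'
from meas import *
st=telemetry.read_state();d=(st["eef_pos"][:2]-[.5085,.2091]); print("y",d@[.1495,.9888],"F",st["wrist_force"][:2]@[.1495,.9888])
meas(snap("wrist"))
E
```

```text
time: 4.7
eef_pos: [0.5029, 0.1725, 0.0466]
ee_rot: [0.76, 0.65, 0.0, -0.0]
wrist_force: [-0.1, 0.0, -0.0]
grip_width: 0.002
grip_force: 0.0
time: 5.2
eef_pos: [0.5041, 0.1797, 0.0466]
ee_rot: [0.76, 0.65, 0.0, 0.0]
wrist_force: [-0.2, 0.1, 0.6]
grip_width: 0.001
grip_force: 0.0
y -0.029702643971375304 F 0.0862131491356575
blue [177, 52, 210, 33, 6336] zmed 0.0324 c [518.9 271.4] wh [10.9 78. ] a 81.4
blue [192, 236, 180, 26, 4358] zmed 0.0327 c [507.6 198.5] wh [12.  78.7] a 81.1
endplate [274, 358, 11, 18, 180] zmed 0.0281 c [495.9 130.6] wh [10.9  5.2] a 81.1
board [178, 101, 249, 122, 7705] zmed 0.0252 c [521.4 232.8] wh [ 52.1 101.2] a 81.2
board [186, 183, 37, 40, 722] zmed 0.0251 c [474.5 224. ] wh [19.4 14.1] a 52.8
board [396, 199, 19, 20, 200] zmed 0.0252 c [564.7 206. ] wh [8.9 7.4] a 81.1
cap [204, 109, 34, 35, 900] zmed 0.0475 c [494.9 255. ] wh [11.5 11.3] a 36.0
cap [371, 185, 21, 16, 313] zmed 0.0427 c [548.5 222.3] wh [5.7 7.4] a 81.1
cap [369, 207, 21, 16, 310] zmed 0.0426 c [547.2 213.8] wh [6.  7.6] a 81.1
silver [329, 117, 46, 46, 1646] zmed 0.0494 c [539.6 243.2] wh [15.6 15.9] a 37.6
silver [324, 129, 4, 20, 60] zmed 0.0475 c [530.5 245. ] wh [6.6 1.1] a 83.4
silver [205, 157, 35, 32, 819] zmed 0.0454 c [492.1 238.3] wh [12.4 11.5] a 19.4
silver [208, 202, 34, 29, 708] zmed 0.0454 c [489.9 222. ] wh [11.6 11.3] a 35.6
silver [295, 217, 61, 15, 465] zmed 0.0472 c [526.8 213.1] wh [ 5.7 23.1] a 81.1
```

```bash

python3 -m creep '{"grip":[0,0],"offset":[[0.02,0,0],[0,0,0]],"rotation":[[0,0,0],[0,0,0]]}'
python3 -m creep '{"grip":[0,0],"offset":[[0.02,0,0],[0,0,0]],"rotation":[[0,0,0],[0,0,0]]}'
```

```text
time: 5.42
eef_pos: [0.5042, 0.1801, 0.0466]
ee_rot: [0.76, 0.65, 0.0, 0.0]
wrist_force: [0.1, -0.7, -0.4]
grip_width: 0.001
grip_force: 0.5
time: 5.58
eef_pos: [0.5043, 0.1807, 0.0466]
ee_rot: [0.76, 0.65, 0.0, 0.0]
wrist_force: [-0.0, -1.9, 0.0]
grip_width: 0.001
grip_force: 0.8
```

```bash

python3 -m creep '{"grip":[0,0],"offset":[[0.02,0,0],[0,0,0]],"rotation":[[0,0,0],[0,0,0]]}'
python3 -m creep '{"grip":[0,0],"offset":[[0.02,0,0],[0,0,0]],"rotation":[[0,0,0],[0,0,0]]}'
python3 - <<'E'
from meas import *
meas(snap("wrist"))
E
```

```text
time: 5.75
eef_pos: [0.5042, 0.181, 0.0466]
ee_rot: [0.76, 0.65, -0.0, 0.0]
wrist_force: [0.7, -7.1, 0.9]
grip_width: 0.001
grip_force: 3.2
time: 5.92
eef_pos: [0.5042, 0.1812, 0.0466]
ee_rot: [0.76, 0.65, -0.0, 0.0]
wrist_force: [0.1, -11.7, 2.2]
grip_width: -0.0
grip_force: 5.8
blue [177, 57, 210, 32, 6281] zmed 0.0323 c [518.9 271.3] wh [10.8 78. ] a 81.1
blue [192, 237, 180, 28, 4376] zmed 0.0327 c [507.7 199. ] wh [13.1 78.7] a 81.1
endplate [273, 361, 12, 17, 183] zmed 0.0281 c [495.5 130.6] wh [10.3  5.8] a 81.1
board [178, 103, 249, 121, 7546] zmed 0.0252 c [521.5 233.6] wh [ 51.8 101.2] a 81.1
board [186, 184, 37, 40, 701] zmed 0.0251 c [474.5 224.9] wh [19.4 14.2] a 53.6
cap [205, 110, 34, 35, 901] zmed 0.0475 c [495.1 256.1] wh [11.3 11.4] a 34.8
cap [371, 186, 21, 17, 318] zmed 0.0427 c [548.7 223.2] wh [6.1 7.5] a 81.1
cap [369, 208, 21, 17, 311] zmed 0.0426 c [547.3 214.7] wh [6.4 7.6] a 81.1
silver [202, 119, 3, 16, 33] zmed 0.0438 c [488.9 257.2] wh [5.1 0.7] a 77.1
silver [330, 118, 45, 46, 1641] zmed 0.0494 c [539.8 244.2] wh [15.8 15.6] a 83.7
silver [324, 131, 5, 20, 55] zmed 0.0476 c [530.6 245.8] wh [6.6 1.3] a 80.4
silver [206, 159, 34, 32, 791] zmed 0.0454 c [492.5 239.5] wh [11.5 11.2] a 37.6
silver [321, 200, 9, 3, 26] zmed 0.0424 c [527.8 223.8] wh [0.8 3. ] a 81.1
silver [209, 203, 33, 30, 703] zmed 0.0454 c [490.1 223. ] wh [11.4 11.5] a 52.8
silver [295, 218, 62, 14, 459] zmed 0.0471 c [527.  214.4] wh [ 5.3 23.4] a 81.1
```

Force rose sharply to 12 N with jaws and board parallel, so the board is snug. Backing off and rising.

```bash

python3 -m creep '{"grip":[0,0,0,0,0,0,0,0,0,0,0],"offset":[[-0.1,0,0],[-0.1,0,0],[-0.15,0,0],[0,0,-0.2],[0,0,-0.7],[0,0,-0.7],[0,0,-0.7],[0,0,-0.7],[0,0,-0.5],[0,0,-0.3],[0,0,0]],"rotation":[[0,0,0],[0,0,0],[0,0,0],[0,0,0],[0,0,0],[0,0,0],[0,0,0],[0,0,0],[0,0,0],[0,0,0],[0,0,0]]}'
python3 - <<'E'
from meas import *
s=snap("wrist"); save(s["pixels"],"w3.png"); meas(s)
st=telemetry.read_state(); M=R.from_quat(st["ee_rot"]).as_matrix(); print(st["eef_pos"],M.T@(np.array([.4951,.2561,.082])-st["eef_pos"])/.03)
E
```

```text
time: 6.88
eef_pos: [0.5037, 0.1718, 0.1626]
ee_rot: [0.76, 0.65, 0.001, 0.001]
wrist_force: [1.1, 0.4, 0.2]
grip_width: 0.0
grip_force: 0.0
blue [222, 64, 113, 16, 1779] zmed 0.0323 c [518.8 271.3] wh [ 9.6 77.4] a 81.1
blue [227, 167, 104, 17, 1549] zmed 0.0327 c [507.6 199.6] wh [12.1 78.2] a 82.0
endplate [229, 248, 100, 15, 1151] zmed 0.028 c [496.7 130.9] wh [11.9 82.8] a 82.9
board [221, 88, 140, 72, 4234] zmed 0.0253 c [521.5 234.4] wh [ 51.1 101.2] a 81.2
cap [238, 91, 18, 20, 265] zmed 0.0473 c [495.  255.8] wh [11.1 11.7] a 36.4
cap [328, 134, 12, 10, 113] zmed 0.0426 c [549.3 222.1] wh [6.1 7.6] a 81.0
cap [327, 147, 12, 11, 116] zmed 0.0426 c [547.7 213.1] wh [6.9 7.8] a 81.0
silver [304, 95, 24, 25, 470] zmed 0.0494 c [539.7 244.5] wh [15.4 15.4] a 82.3
silver [237, 118, 19, 18, 246] zmed 0.0454 c [491.6 239.3] wh [11.3 12.2] a 79.8
silver [238, 144, 19, 17, 226] zmed 0.0455 c [489.8 222.5] wh [11.2 11.4] a 54.1
silver [286, 152, 34, 8, 143] zmed 0.047 c [526.8 213.9] wh [ 4.9 23.1] a 81.0
[0.5031572  0.171653   0.16130176] [ 2.736294   -0.70925301  2.64442222]
```

View pics/w3.png

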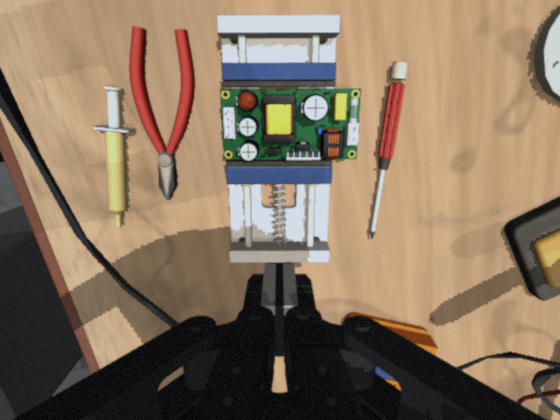

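The board sits square, with pads against both edges. The blown cap is at (247,100). Moving over it.

```bash

python3 -m creep '{"grip":[0,0,0,0,0,0,0,0,0,0,0,0],"offset":[[0.45,-0.14,0],[0.6,-0.14,0],[0.6,-0.14,0],[0.6,-0.14,0],[0.48,-0.15,0],[0,0,0.6],[0,0,0.6],[0,0,0.5],[0,0,0.4],[0,0,0.3],[0,0,0.2],[0,0,0]],"rotation":[[0,0,0],[0,0,0],[0,0,0],[0,0,0],[0,0,0],[0,0,0],[0,0,0],[0,0,0],[0,0,0],[0,0,0],[0,0,0],[0,0,0]]}'
python3 - <<'E'
from h import *
st=telemetry.read_state(); print(st["eef_pos"],st["eef_pos"]-[.4951,.2560,.048])
s=snap("side"); im=s["pixels"][185:285,170:310]; save(cv2.resize(im,None,fx=5,fy=5,interpolation=2),"s4.png")
E
```

```text
time: 7.93
eef_pos: [0.4936, 0.2553, 0.081]
ee_rot: [0.76, 0.65, -0.001, -0.0]
wrist_force: [-0.3, 0.2, -0.2]
grip_width: -0.0
grip_force: 0.0
[0.4936317  0.25533885 0.08099593] [-0.0014683  -0.00066115  0.03299593]
```

View pics/s4.png

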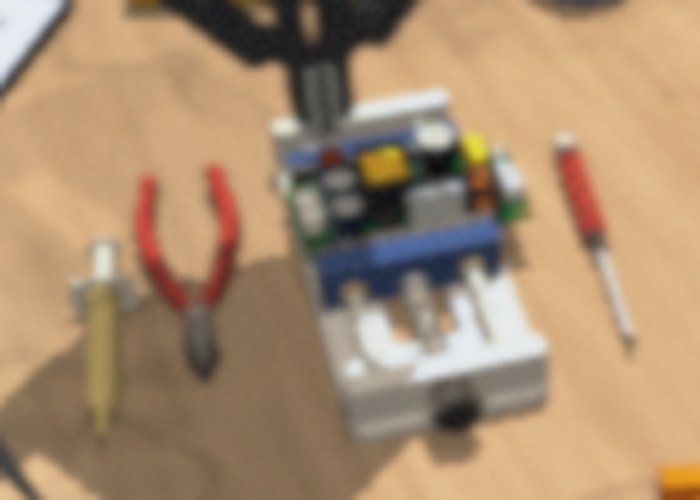

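The fingertip, at (322,130), hangs just above the rust cap at (330,157), clear of it. Holding still for more than three seconds, then checking the board and handing in.

```bash

for i in 1 2; do python3 -m creep '{"grip":[0,0,0,0,0,0,0,0,0,0,0,0,0,0,0,0,0,0,0,0],"offset":[[0,0,0],[0,0,0],[0,0,0],[0,0,0],[0,0,0],[0,0,0],[0,0,0],[0,0,0],[0,0,0],[0,0,0],[0,0,0],[0,0,0],[0,0,0],[0,0,0],[0,0,0],[0,0,0],[0,0,0],[0,0,0],[0,0,0],[0,0,0]],"rotation":[[0,0,0],[0,0,0],[0,0,0],[0,0,0],[0,0,0],[0,0,0],[0,0,0],[0,0,0],[0,0,0],[0,0,0],[0,0,0],[0,0,0],[0,0,0],[0,0,0],[0,0,0],[0,0,0],[0,0,0],[0,0,0],[0,0,0],[0,0,0]]}'; done
python3 -c "
from h import *
print(env.close_job())"
```

```text
time: 9.65
eef_pos: [0.4945, 0.2558, 0.0826]
ee_rot: [0.76, 0.65, -0.0, 0.0]
wrist_force: [-0.3, 0.6, 0.4]
grip_width: 0.002
grip_force: 0.0
time: 11.32
eef_pos: [0.4945, 0.2558, 0.0826]
ee_rot: [0.76, 0.65, 0.0, 0.0]
wrist_force: [1.0, -0.4, 1.0]
grip_width: 0.005
grip_force: 0.0
the job is handed in; nothing more can be done
None
```

I pushed the jaw home so the board sits square and snug, held the fingertips about 15 mm above the blown capacitor for over three seconds, and handed the job in still pointing; no pass/fail verdict came back.

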